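Seat the large round-bottomed flask in its cork ring

TASK

Take the large round-bottomed flask out of the white rack by its neck and set it upright in the larger of the two empty cork rings, so that it sits level and centred in the ring. Lower it until it rests on the cork before letting go, do not drop it; leave the two smaller flasks standing in the rack.

Things in the scene. Friction and masses are not known exactly. Their poses are not given: they have to be found in the camera images.
- flask_mid (a point): tallest, widest of 3 stoppered glass flasks upright in a white rack (square wells in a row 105 mm apart, any order; rack 35 high). Ball 85 mm dia; straight neck 27 mm dia; 160 mm tall with stopper; 0.16-0.26 kg, heavy foot. Point: on its axis half-way up, 80 mm above its lowest point; z up the neck. Ball centre 37.5 mm below the point; bare neck for gripping 5 to 61 mm above it, then a 33 mm lip.
- large_ring: larger of 2 flat cork rings lying empty on the bench and stuck to it: outside 110 mm, hole 64 mm, 30 mm high (the other, not listed, is 80 mm across). Origin: centre of its underside on the bench, z up. The seated flask's ball rests on the upper edge of the hole, lowest point 15 mm above the bench, so flask_mid is then 95 mm above this origin.
- small_mid (a point): small round-bottomed flask (ball 64 mm, neck 22 mm, 120 mm tall) in another well of the rack; point half-way up on its axis, 60 mm above its lowest point; z up its neck. Stopper top 141 mm above the bench, so lift the large flask clear of it. To be left alone.
- pear_mid (a point): small pear-shaped flask (60 mm at its widest, neck 22 mm, 116 mm tall) in the remaining well; point half-way up on its axis, 58 mm above its lowest point; z up its neck. To be left alone.
Things that resemble listed ones, but are neither listed nor needed, are in the scene too. What is shaped like the part that bears flask_mid but red or yellow is not meant.

How it is judged:
By the outcome, as a careful person would: the job done as asked, in the order asked, and still so for the second after the job is handed in, with the robot touching nothing.
It also fails if it takes over 40 s, if anything falls off the work surface, if the arm or the gripper's body presses on something with over 40 N, if the wrist force passes 120 N, or if a joint passes its speed limit or range.

ROBOT

A 6-joint arm with a two-finger parallel gripper is mounted at the origin on the work surface. World frame = base frame: x ahead of the robot, y to its left, z up, the work surface at z = 0. Lengths are in m, angles in degrees, forces in N, time in s.
With the tool pointing down it reaches from about 0.25 to 0.725 m from the base axis. Payload 9.7 kg.
Tool frame: the origin (TCP) lies between the finger pads; the fingertips stand 17 mm ahead of it and the grasp point (between the pads) lies 2 mm behind it; z points along the fingers, y is the direction in which the jaws open and shut (so a half turn about z gives the same grasp; the last joint's range is limited). The gripper opens to 85 mm and grips with 20 to 120 N. Pads are 22 mm wide; open, the fingers measure 114 mm over their backs; the gripper's body (76 mm by 85 mm) begins 54 mm behind the grasp point. The pads swing forward as they close: fully open they stand 13 mm farther back than shut.
Start: joints at [70.932, 4.979, 10.078, 95.1, 0, 90], TCP at [0.18, 0.52, 0.218] pointing down, gripper open.
Joint ranges: [-179.16, 179.16], [-48.56, 103.87], [-65.8, 70.77], [-126.05, 130.52], [-82.76, 87.17], [-180, 180]. Speed limits (degrees/s): [127.2, 127.2, 147.25, 180, 180, 180].

INTERFACE

Orientations are given as [roll, pitch, yaw] about the fixed x, y, z axes, in that order (R = Rz(yaw) Ry(pitch) Rx(roll)).
In Python, from workcell import monitor, cams, order gives the robot as it stands. The module is installed in compiled form; this text tells all that it offers.
- The arm moves only by the shell command python3 -m handwheel 'ROWS' [OPENING] [FORCE]. ROWS is JSON, a list of rows, each a list of 6 numbers: the shift along the tool's x, y, z in m, then the turn, a rotation vector about the tool's x, y, z in degrees. In form: [[tx, ty, tz, wx, wy, wz], ...]. A call has exactly 8 rows; each row shifts and turns the commanded pose from where the row before left it, along the tool's axes as they then stand; what a row does not reach is not made up. A row lasts 1/12 s, in which the tool goes at most 41.7 mm and 7.16 degrees, less where a joint would pass 70% of its speed; a pose out of reach is approached as far as the arm can. A call is refused whole if a number of a shift passes 0.0417 or a number of a turn 7.16, either way. A call with a gripper value outside its range is refused whole. OPENING is the opening, from -1 (shut) to 1 (fully open), set as the call begins (- or left out, the last holds). The fingers move at their own pace and stop on an object; FORCE is the grip in N (left out, the last holds). Time passes only in rows, so rows that do not move let the fingers close, or fill a call up. It gives the time, the measured TCP pose, the force and the opening at its end, in the units of the state.
- monitor.get_obs(): the state, without advancing time (a new reading comes with each control period).
- cams.camera(name): name is "side" or "top" or "wrist"; returns a dict with "img" (420x560x3 uint8, red, green, blue), "depth" (420x560 float32, m along the optical axis (not along the pixel's ray), 0 where there is no reading), "fx", "fy", "cx", "cy" (pixels), "rvec" (rotation vector, rad) and "tvec" (3), from world to camera coordinates, as OpenCV has them; the wrist camera has in their place "tool_from_camera" (4x4, takes a point from camera to tool coordinates, whose origin is the TCP and whose axes are the flange's). Camera axes: x right, y down, z forward; pixel columns grow to the right and rows downward; lengths in m; the calibration is good to about 2 mm. A picture is of the moment at which its call begins: read the wrist's pose just before it.
- order.job_done(): hands the job in, once; it reports no verdict.
The state is a dict: "time": time; "q": joint angles; "qd": joint speeds; "joint_efforts": joint torques, N m; "ee_pos": TCP position; "tcp_rot": TCP orientation; "wrist_force": force on the tool from outside, world axes, zero at the start; "torque": the same for the moment, N m; "opening": finger opening in m.
Only numpy, scipy, OpenCV 4.12 (cv2) and the standard library are available. Lean on these libraries where they do the work, as an engineer would, in place of code of your own. Each camera call takes 0.05 s, during which the arm holds its last target. There are 200 camera calls.

## Working session

There is one attempt and no reset: what is moved stays moved. The work goes in short steps, Python scripts to look and compute and a shell command to move; the robot and the scene stay as the last step left them, time stands still between calls to the robot, and variables do not carry over. Pictures are saved under pics/ and viewed, about 8 in all and at most 12, crops included, and the job is handed in when it is done.

```bash
mkdir -p pics; cat > h.py <<'E'
import numpy as np, cv2
from workcell import monitor, cams, order
def cam(n):
    o=monitor.get_obs(); c=cams.camera(n)
    if n=="wrist":
        from scipy.spatial.transform import Rotation as R
        T=np.eye(4); T[:3,:3]=R.from_euler('xyz',o["tcp_rot"],degrees=True).as_matrix(); T[:3,3]=o["ee_pos"]
        c["W"]=T@c["tool_from_camera"]
    else:
        Rm=cv2.Rodrigues(np.array(c["rvec"],float))[0]; T=np.eye(4); T[:3,:3]=Rm.T; T[:3,3]=-Rm.T@np.array(c["tvec"]).ravel(); c["W"]=T
    return c
def ray(c,u,v):
    d=c["W"][:3,:3]@np.array([(u-c["cx"])/c["fx"],(v-c["cy"])/c["fy"],1]); return c["W"][:3,3],d
def onz(c,u,v,z):
    o,d=ray(c,u,v); return o+d*(z-o[2])/d[2]
def pts(c):
    v,u=np.mgrid[:420,:560]; z=c["depth"]
    P=np.stack([(u-c["cx"])/c["fx"]*z,(v-c["cy"])/c["fy"]*z,z],-1)
    return P@c["W"][:3,:3].T+c["W"][:3,3]
def save(n,img): cv2.imwrite("pics/"+n,cv2.cvtColor(img,cv2.COLOR_RGB2BGR))
E
python3 - <<'E'
from h import *
print(monitor.get_obs())
a=cam("top");b=cam("side")
for n,c in(("top",a),("side",b)):
    save(n+"1.png",c["img"]); print(n,c["W"].round(3),c["fx"])
E
```

```text
{'time': 0.0, 'q': array([7.09314364e+01, 5.01266078e+00, 1.00357610e+01, 9.50999252e+01,
       9.25174651e-04, 8.99983092e+01]), 'qd': array([-0.03440953, -0.01871074,  0.01622781, -0.00274185, -0.01070284,
        0.01896467]), 'joint_efforts': array([-1.75739129e-03, -5.20393181e+01,  4.64802074e+01,  1.63002958e-02,
       -1.93354858e-04,  3.30359718e-06]), 'ee_pos': array([0.17960166, 0.51959518, 0.21727981]), 'tcp_rot': array([-1.79923175e+02, -9.27440899e-04,  1.60933126e+02]), 'wrist_force': array([ 0.43066645, -0.69408432,  0.72036148]), 'torque': array([ 0.06556918, -0.00619481, -0.0527851 ]), 'opening': 0.08564129854316367}
top [[-1.000e-02 -9.920e-01  1.270e-01  4.520e-01]
 [-1.000e+00  1.000e-02 -1.000e-03  3.900e-02]
 [-1.000e-03 -1.270e-01 -9.920e-01  1.325e+00]
 [ 0.000e+00  0.000e+00  0.000e+00  1.000e+00]] 450.76050078087195
side [[ 0.741 -0.437  0.509  0.094]
 [-0.671 -0.476  0.568 -0.593]
 [-0.006 -0.763 -0.646  0.796]
 [ 0.     0.     0.     1.   ]] 471.51139161514124
```

View pics/top1.png

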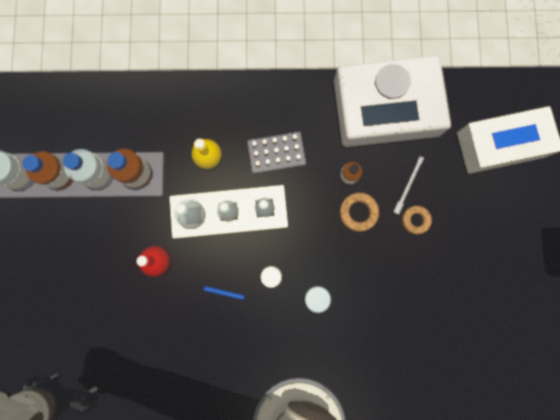

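View pics/side1.png

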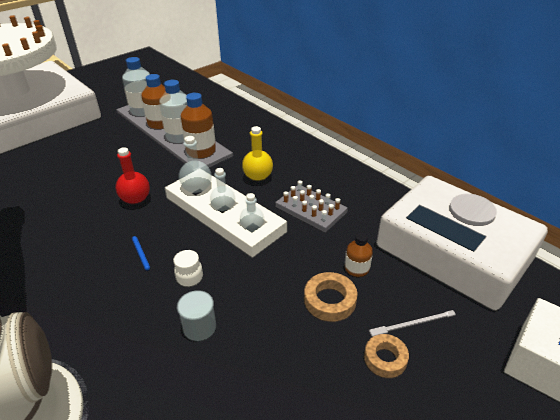

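The top view shows the large clear flask at (189,213), small ones at (228,210) and (264,207) in the rack. The rings are at (359,212), large, and (417,220), small. Side view: large flask stopper about (190,142), large ring (331,296).

Could be mistaken for the flask: red (153,261), yellow (206,152), small clear (228,210), pear (264,207). For the ring: small ring (417,220). I choose the clear flask at (189,213) and the ring at (359,212), and check both in a crop.

```bash
python3 - <<'E'
from h import *
a=cam("top");b=cam("side")
# rings
for n,c in(("top",a),("side",b)):
    hsv=cv2.cvtColor(c["img"],cv2.COLOR_RGB2HSV)
    m=cv2.inRange(hsv,(5,90,90),(20,255,255))
    for k in cv2.findContours(m,cv2.RETR_EXTERNAL,cv2.CHAIN_APPROX_NONE)[0]:
        if cv2.contourArea(k)<250: continue
        e=cv2.fitEllipse(k); p=onz(c,*e[0],.03); print(n,"ring?",np.round(e,1) if 0 else [np.round(x,1) for x in e],p.round(4))
    P=pts(c); x=P.reshape(-1,3)
    hz=(P[...,2]>.022)&(P[...,2]<.04)&(m>0)
    cc=P[hz]; cc=cc[(cc[:,1]<-.1)]
    print(n,"ring h",np.median(cc[:,2]) if len(cc) else None)
# rack by depth in top
P=pts(a); hsv=cv2.cvtColor(a["img"],cv2.COLOR_RGB2HSV)
m=((hsv[...,2]>170)&(hsv[...,1]<70)).astype(np.uint8)*255; m[:, :165]=0; m[:,295:]=0; m[:180]=0;m[245:]=0
k=max(cv2.findContours(m,cv2.RETR_EXTERNAL,cv2.CHAIN_APPROX_NONE)[0],key=cv2.contourArea)
r=cv2.minAreaRect(k); q=[onz(a,*p,.035).round(4) for p in cv2.boxPoints(r)]; print("rack",*q, onz(a,*r[0],.035))
s=cv2.resize(a["img"][170:250,150:300],None,fx=5,fy=5,interpolation=cv2.INTER_CUBIC)[:, :750]
t=cv2.resize(b["img"][125:265,150:350],None,fx=3.75,fy=3.75,interpolation=cv2.INTER_CUBIC)
save("crop2.png",cv2.resize(np.vstack([s,t[:, :750]]),None,fx=.64,fy=.64))
save("crop_side.png",t)
E
```

```text
top ring? [array([416.8, 219.4]), array([28.2, 29.1]), np.float64(126.1)] [ 0.5722 -0.348   0.03  ]
top ring? [array([359.2, 211.5]), array([38.9, 39.1]), np.float64(139.9)] [ 0.5969 -0.1826  0.03  ]
top ring? [array([351.9, 171. ]), array([18.2, 18.9]), np.float64(133.1)] [ 0.7163 -0.1652  0.03  ]
top ring? [array([ 43.5, 167.7]), array([30.7, 32.1]), np.float64(63.7)] [0.7356 0.7376 0.03  ]
top ring? [array([125.4, 165.8]), array([31.2, 33.6]), np.float64(106.7)] [0.7387 0.4979 0.03  ]
top ring h 0.027523427502821773
side ring? [array([386.3, 355.1]), array([41.4, 45.1]), np.float64(130.9)] [ 0.5641 -0.3584  0.03  ]
side ring? [array([330.3, 295.8]), array([48.1, 53.4]), np.float64(105.0)] [ 0.5897 -0.1937  0.03  ]
side ring? [array([359.5, 250.8]), array([16.7, 25.5]), np.float64(103.2)] [ 0.7341 -0.149   0.03  ]
side ring? [array([196.9, 117.8]), array([25.6, 30.9]), np.float64(107.5)] [0.81 0.61 0.03]
side ring? [array([153.3,  93.4]), array([16.1, 24.4]), np.float64(77.7)] [0.7956 0.861  0.03  ]
side ring? [array([379.5, 148.6]), array([ 18.3, 435.4]), np.float64(116.3)] [1.103  0.0893 0.03  ]
side ring? [array([13.8,  3.9]), array([ 8.9, 54.7]), np.float64(83.7)] [0.7898 2.2629 0.03  ]
side ring h 0.02750650239446739
rack [0.6484 0.3696 0.035 ] [0.6775 0.0354 0.035 ] [0.5541 0.0251 0.035 ] [0.5257 0.3552 0.035 ] [0.60100574 0.19655292 0.035     ]
```

View pics/crop2.png

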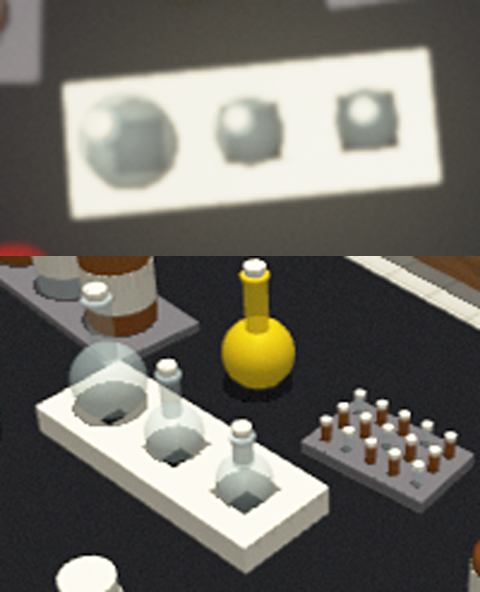

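View pics/crop_side.png

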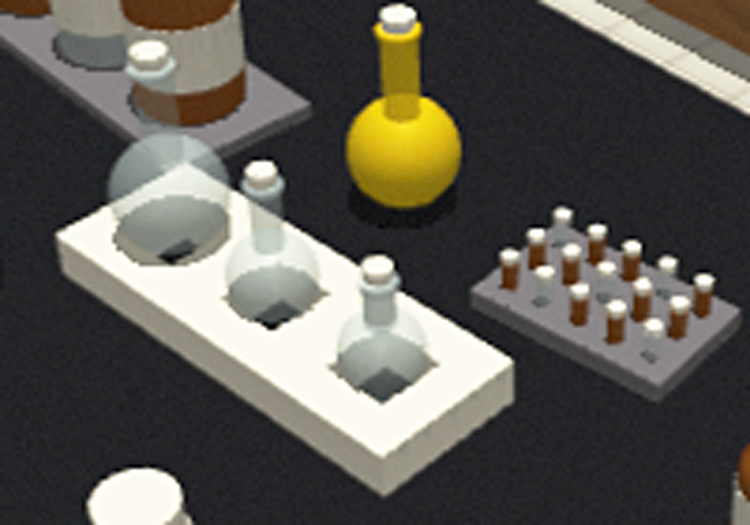

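The crop confirms the clear flask at the left end of the rack, with the biggest ball and tallest neck. Its stopper is near top (181,207), side (190,138). I triangulate the stopper and ball next.

```bash
python3 - <<'E'
from h import *
a=cam("top");b=cam("side")
def tri(p,q):
    o1,d1=ray(a,*p);o2,d2=ray(b,*q)
    t=np.linalg.lstsq(np.stack([d1,-d2],1),o2-o1,rcond=None)[0]; x,y=o1+t[0]*d1,o2+t[1]*d2
    return ((x+y)/2).round(4),np.linalg.norm(x-y).round(4)
def white(c,u0,u1,v0,v1,th):
    g=c["img"][v0:v1,u0:u1].min(-1); m=g>th; v,u=np.nonzero(m); return u.mean()+u0,v.mean()+v0,m.sum()
A=white(a,176,186,202,212,190);B=white(b,184,196,134,143,165); print(A,B)
print("stopper",tri(A[:2],B[:2]))
print("ball",tri((190,214),(194.8,176.2)))
# ball outline top by Hough
g=cv2.cvtColor(a["img"],cv2.COLOR_RGB2GRAY)[190:240,165:215]
print(cv2.HoughCircles(cv2.resize(g,None,fx=4,fy=4,interpolation=2),cv2.HOUGH_GRADIENT,1,50,param1=80,param2=15,minRadius=48,maxRadius=75))
# depth check
for c,p in((a,A),(b,B)): print(pts(c)[int(round(p[1])),int(round(p[0]))])
E
```

```text
(np.float64(180.3125), np.float64(206.47916666666666), np.int64(96)) (np.float64(189.48979591836735), np.float64(138.24489795918367), np.int64(49))
stopper (array([0.5975, 0.3005, 0.1811]), np.float64(0.0004))
ball (array([0.592 , 0.2973, 0.0696]), np.float64(0.0038))
[[[103.5 100.5  56.8]]]
[0.59829997 0.30018306 0.18557018]
[0.59281259 0.29485028 0.18627905]
```

Stopper top is at z ≈ 0.185 and the axis at (0.597, 0.300), which agrees with the rack's end well. So flask_mid is at z ≈ 0.105 and the grasp TCP at z ≈ 0.141. Moving to hover.

```bash
python3 -m handwheel '[[-0.015,0,-0.02,0,0,0],[-0.03,-0.004,-0.02,0,0,0],[-0.03,-0.005,-0.005,0,0,0],[-0.03,-0.005,0,0,0,0],[-0.03,-0.005,0,0,0,0],[-0.03,-0.005,0,0,0,0],[-0.03,-0.005,0,0,0,0],[-0.03,-0.005,0,0,0,0]]' 1 40
python3 -m handwheel '[[-0.03,-0.005,0,0,0,0],[-0.03,-0.005,0,0,0,0],[-0.03,-0.005,0,0,0,0],[-0.03,-0.005,0,0,0,0],[-0.03,-0.005,0,0,0,0],[-0.025,-0.005,0,0,0,0],[-0.01,-0.002,0,0,0,0],[0,0,0,0,0,0]]'
python3 - <<'E'
from h import *
o=monitor.get_obs(); print(o["ee_pos"],o["tcp_rot"],o["q"],o["wrist_force"])
c=cam("wrist"); save("w1.png",c["img"]); print(c["W"].round(3),c["fx"],c["cx"],c["cy"])
P=np.array([[.5975,.3005,.185,1],[.592,.2973,.067,1]]); Q=(np.linalg.inv(c["W"])@P.T)[:3]
print("expect px",c["fx"]*Q[0]/Q[2]+c["cx"],c["fy"]*Q[1]/Q[2]+c["cy"])
E
```

```text
time: 0.97
ee_pos: [0.3824, 0.4133, 0.263]
tcp_rot: [180.0, 0.0, 160.9]
wrist_force: [0.9, 0.4, 0.4]
opening: 0.0851
time: 1.63
ee_pos: [0.5472, 0.3222, 0.262]
tcp_rot: [-179.9, -0.0, 160.8]
wrist_force: [-0.5, -0.3, 0.2]
opening: 0.0856
[0.54716294 0.32218465 0.26202813] [-1.79941693e+02 -3.29907909e-02  1.60783196e+02] [ 3.04966408e+01  1.89977689e+01  3.14836374e+01  1.02551678e+02
 -1.25358874e-02  4.97134357e+01] [-0.53015147 -0.25021036  0.16117944]
[[ 0.327  0.902  0.283  0.475]
 [ 0.945 -0.312 -0.098  0.347]
 [-0.     0.3   -0.954  0.418]
 [ 0.     0.     0.     1.   ]] 356.0790555453406 282.5744032850033 207.8425169427694
expect px [277.3018103  274.29959902] [283.30889874 223.23081503]
```

View pics/w1.png

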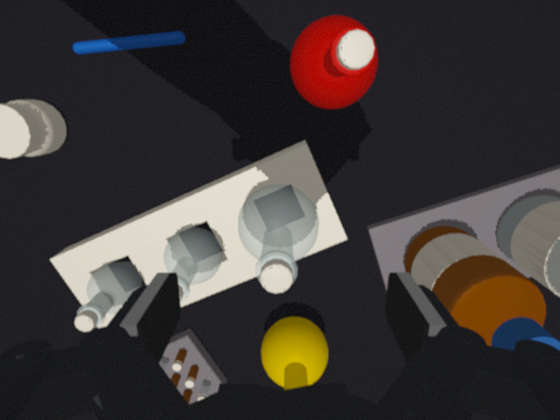

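Wrist view: the flask's stopper is at (277,278) and its ball at (278,222), within a few pixels of my prediction. The red flask is at (335,60), the yellow one at (295,350), and the small flasks to the left.

```bash
python3 - <<'E'
from h import *
c=cam("wrist"); g=c["img"].min(-1)[262:296,258:298]
k=max(cv2.findContours((g>170).astype(np.uint8),cv2.RETR_EXTERNAL,cv2.CHAIN_APPROX_NONE)[0],key=cv2.contourArea)
(u,v),r=cv2.minEnclosingCircle(k); u+=258;v+=262; print(u,v,r)
S=onz(c,u,v,.185);B=onz(c,278,222,.067);print("stopper",S,"ball",B, "depth z",pts(c)[int(v),int(u)])
e=monitor.get_obs()["ee_pos"]
from scipy.spatial.transform import Rotation as R
Rm=R.from_euler('xyz',monitor.get_obs()["tcp_rot"],degrees=True).as_matrix()
for t in (S,(S+B)/2): 
    t=t.copy();t[2]=.141; print("tool shift",Rm.T@(t-e))
E
```

```text
275.0 280.0 15.524274826049805
stopper [0.59336964 0.30073258 0.185     ] ball [0.59088759 0.30241205 0.067     ] depth z [0.59352632 0.30067089 0.18469499]
tool shift [-0.05312923 -0.00598472  0.12180206]
tool shift [-0.05168183 -0.00559702  0.12180286]
```

```bash
python3 -m handwheel '[[-0.02,-0.002,0,0,0,0],[-0.02,-0.002,0,0,0,0],[-0.012,-0.002,0.005,0,0,0],[0,0,0.012,0,0,0],[0,0,0.012,0,0,0],[0,0,0.01,0,0,0],[0,0,0.005,0,0,0],[0,0,0,0,0,0]]'
python3 - <<'E'
from h import *
c=cam("wrist"); save("w2.png",c["img"][200:]); o=monitor.get_obs(); print(o["ee_pos"],c["tool_from_camera"].round(3))
g=c["img"].min(-1)[230:420,200:360]
k=max(cv2.findContours((g>170).astype(np.uint8),cv2.RETR_EXTERNAL,cv2.CHAIN_APPROX_NONE)[0],key=cv2.contourArea)
(u,v),r=cv2.minEnclosingCircle(k); u+=200;v+=230; print(u,v,r,onz(c,u,v,.185))
E
```

```text
time: 2.4
ee_pos: [0.5916, 0.3014, 0.2178]
tcp_rot: [-179.9, -0.1, 161.0]
wrist_force: [-0.9, -0.7, 0.3]
opening: 0.0853
[0.59196408 0.30127901 0.21880474] [[ 0.002 -0.954 -0.3    0.077]
 [ 1.     0.002  0.001 -0.   ]
 [-0.001 -0.3    0.954 -0.156]
 [ 0.     0.     0.     1.   ]]
231.0 253.5 38.900611877441406 [0.59170343 0.26962613 0.185     ]
```

View pics/w2.png

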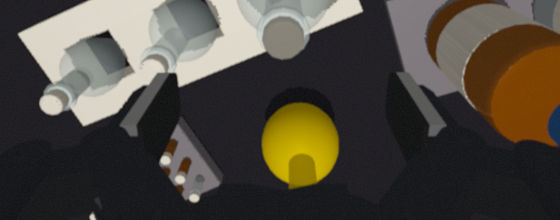

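The stopper is at (284,236), and a centred one would be at (283,237), so the axis lies between the jaws. Descending and closing.

```bash
python3 -m handwheel '[[0,0,0.008,0,0,0],[0,0,0.013,0,0,0],[0,0,0.013,0,0,0],[0,0,0.013,0,0,0],[0,0,0.013,0,0,0],[0,0,0.01,0,0,0],[0,0,0.006,0,0,0],[0,0,0.001,0,0,0]]'
python3 -m handwheel '[[0,0,0,0,0,0],[0,0,0,0,0,0],[0,0,0,0,0,0],[0,0,0,0,0,0],[0,0,0,0,0,0],[0,0,0,0,0,0],[0,0,0,0,0,0],[0,0,0,0,0,0]]' -1 40
```

```text
time: 3.12
ee_pos: [0.5924, 0.3007, 0.1409]
tcp_rot: [-179.9, -0.1, 160.9]
wrist_force: [-0.3, 0.0, -0.6]
opening: 0.0853
time: 3.78
ee_pos: [0.5931, 0.301, 0.1427]
tcp_rot: [180.0, 0.0, 160.9]
wrist_force: [-0.5, -0.9, 5.3]
opening: 0.0307
```

```bash
python3 -m handwheel '[[0,0,0,0,0,0],[0,0,0,0,0,0],[0,0,0,0,0,0],[0,0,0,0,0,0],[0,0,0,0,0,0],[0,0,0,0,0,0],[0,0,0,0,0,0],[0,0,0,0,0,0]]' -1 40
python3 - <<'E'
from h import *
b=cam("side"); save("s2.png",cv2.resize(b["img"][60:260,100:300],None,fx=3,fy=3,interpolation=2))
print(monitor.get_obs()["wrist_force"],monitor.get_obs()["opening"])
E
```

```text
time: 4.45
ee_pos: [0.5931, 0.301, 0.1427]
tcp_rot: [180.0, 0.0, 160.9]
wrist_force: [-0.3, 0.3, 5.4]
opening: 0.0309
[-0.00907954 -0.33738916  4.95572303] 0.03056579935252422
```

View pics/s2.png

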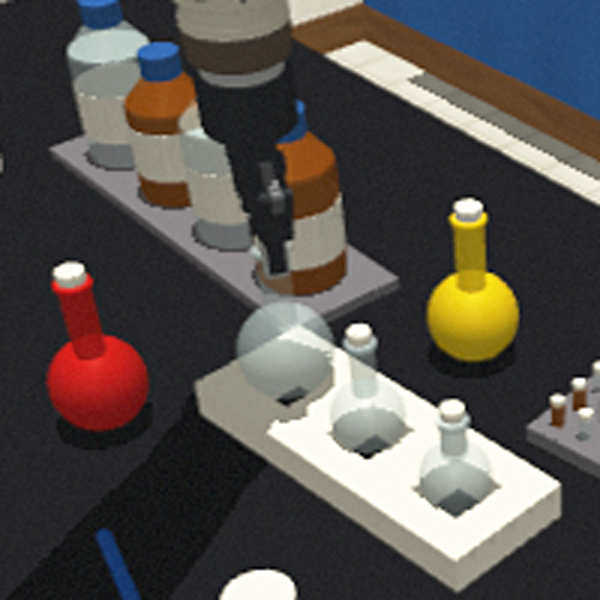

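Opening reads 30.9 mm where the neck is 27, with 5 N pressing down. The pads may be catching the lip, so I reopen slightly, go 6 mm lower and regrip.

```bash
python3 -m handwheel '[[0,0,0,0,0,0],[0,0,0,0,0,0],[0,0,0,0,0,0],[0,0,0.002,0,0,0],[0,0,0.002,0,0,0],[0,0,0.002,0,0,0],[0,0,0,0,0,0],[0,0,0,0,0,0]]' 0.1 40
python3 -m handwheel '[[0,0,0,0,0,0],[0,0,0,0,0,0],[0,0,0,0,0,0],[0,0,0,0,0,0],[0,0,0,0,0,0],[0,0,0,0,0,0],[0,0,0,0,0,0],[0,0,0,0,0,0]]' -1 40
```

```text
time: 5.17
ee_pos: [0.5927, 0.3008, 0.1356]
tcp_rot: [-180.0, -0.0, 160.9]
wrist_force: [-0.1, 0.3, 0.1]
opening: 0.047
time: 5.83
ee_pos: [0.5929, 0.3009, 0.1362]
tcp_rot: [180.0, 0.0, 160.9]
wrist_force: [-0.6, 0.4, 2.6]
opening: 0.0311
```

```bash
python3 -m handwheel '[[0,0,-0.003,0,0,0],[0,0,-0.01,0,0,0],[0,0,-0.015,0,0,0],[0,0,-0.015,0,0,0],[0,0,-0.015,0,0,0],[0,0,-0.01,0,0,0],[0,0,-0.005,0,0,0],[0,0,0,0,0,0]]' -1 60
python3 -m handwheel '[[0,0,-0.005,0,0,0],[0,0,-0.012,0,0,0],[0,0,-0.018,0,0,0],[0,0,-0.018,0,0,0],[0,0,-0.018,0,0,0],[0,0,-0.014,0,0,0],[0,0,-0.005,0,0,0],[0,0,0,0,0,0]]'
python3 - <<'E'
from h import *
b=cam("side"); save("s3.png",b["img"][:300]); o=monitor.get_obs(); print(o["q"],o["ee_pos"])
from scipy.spatial.transform import Rotation as R
Rm=R.from_euler('xyz',o["tcp_rot"],degrees=True).as_matrix()
t=np.array([.597,-.1826,o["ee_pos"][2]]); print(Rm.T@(t-o["ee_pos"]))
E
```

```text
time: 6.5
ee_pos: [0.5932, 0.301, 0.2106]
tcp_rot: [179.9, 0.1, 160.9]
wrist_force: [-0.5, 0.7, -1.4]
opening: 0.0303
time: 7.17
ee_pos: [0.5931, 0.301, 0.2996]
tcp_rot: [180.0, 0.0, 160.9]
wrist_force: [0.4, -0.1, -1.8]
opening: 0.0299
[ 2.69070397e+01  2.64571044e+01  4.56849548e+01  1.09242506e+02
 -2.52020439e-03  4.59755574e+01] [0.59303553 0.30094101 0.29844253]
[-1.61719120e-01 -4.55713223e-01  7.41129739e-05]
```

View pics/s3.png

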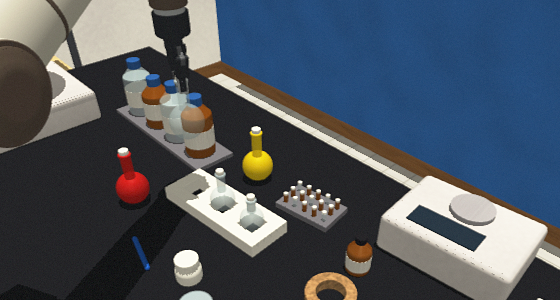

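The flask is lifted clear, its ball at about (185,120), and the two small flasks are still standing at (220,190) and (250,215). Carrying it to the ring.

```bash
python3 -m handwheel '[[-0.002,-0.006,0,0,0,0],[-0.005,-0.014,0,0,0,0],[-0.008,-0.022,0,0,0,0],[-0.008,-0.022,0,0,0,0],[-0.008,-0.022,0,0,0,0],[-0.008,-0.022,0,0,0,0],[-0.008,-0.022,0,0,0,0],[-0.008,-0.022,0,0,0,0]]'
python3 -m handwheel '[[-0.008,-0.022,0,0,0,0],[-0.008,-0.022,0,0,0,0],[-0.008,-0.022,0,0,0,0],[-0.008,-0.022,0,0,0,0],[-0.008,-0.022,0,0,0,0],[-0.008,-0.022,0,0,0,0],[-0.008,-0.022,0,0,0,0],[-0.008,-0.022,0,0,0,0]]'
python3 -m handwheel '[[-0.008,-0.022,0,0,0,0],[-0.008,-0.022,0,0,0,0],[-0.008,-0.022,0,0,0,0],[-0.008,-0.022,0,0,0,0],[-0.006,-0.016,0,0,0,0],[-0.004,-0.010,0,0,0,0],[-0.001,-0.003,0,0,0,0],[0,0,0,0,0,0]]'
python3 - <<'E'
from h import *
a=cam("top");b=cam("side");c=cam("wrist"); o=monitor.get_obs(); print(o["ee_pos"],o["q"][[0,5]])
save("w3.png",np.vstack([c["img"][:,:],b["img"]])[::1,::1]); im=np.hstack([c["img"],b["img"]]); save("w3.png",cv2.resize(im,(800,300),interpolation=cv2.INTER_AREA))
for n,k in(("a",a),("b",b),("c",c)): np.savez("r_"+n+".npz",**k)
E
```

```text
time: 7.88
ee_pos: [0.5945, 0.1376, 0.2977]
tcp_rot: [-179.9, -0.1, 160.9]
wrist_force: [-0.0, -0.5, -1.5]
opening: 0.0301
time: 8.55
ee_pos: [0.5973, -0.0495, 0.2977]
tcp_rot: [-180.0, -0.1, 160.9]
wrist_force: [-0.5, 0.3, -2.3]
opening: 0.0302
time: 9.22
ee_pos: [0.6002, -0.1731, 0.2982]
tcp_rot: [180.0, -0.1, 160.9]
wrist_force: [-0.6, 0.2, -1.8]
opening: 0.0304
[ 0.60049541 -0.17173951  0.29892812] [-15.9670961   3.0542193]
```

View pics/w3.png

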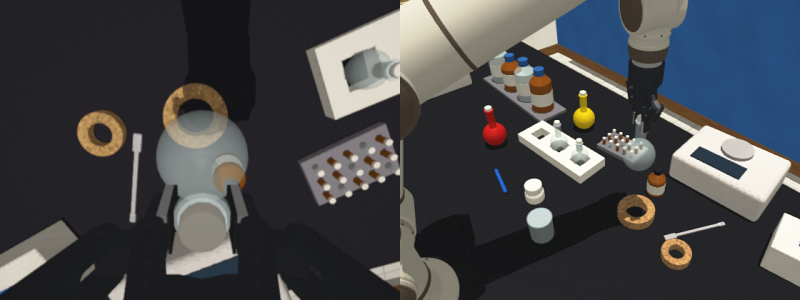

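The wrist view (left half) shows the large ring at (195,115) partly behind the flask's glass ball, and the small ring at (100,132). The side view shows the ring at (636,211) and the flask held upright at (640,150). Next, the ring centre from the depth of its flat top.

```bash
python3 - <<'E'
from h import *
from scipy.optimize import least_squares
for n in "abc":
    c=dict(np.load(f"r_{n}.npz")); P=pts(c); hsv=cv2.cvtColor(c["img"],cv2.COLOR_RGB2HSV)
    m=cv2.inRange(hsv,(5,60,60),(22,255,255))>0
    near=np.hypot(P[...,0]-.597,P[...,1]+.184)<.075
    w=P[m&near]; zt=np.percentile(w[:,2],80) if len(w)>20 else 0
    # top face via colour mask boundary, pixels cast on z=.03
    t=m&near&(np.abs(P[...,2]-zt)<.004); X=P[t][:,:2]
    if len(X)<50: print(n,len(X)); continue
    f=lambda p:np.maximum(0,np.hypot(*(X-p).T)-.055)+np.maximum(0,.032-np.hypot(*(X-p).T))
    r=least_squares(f,X.mean(0)); d=np.hypot(*(X-r.x).T)
    print(n,len(X),"ztop",zt.round(4),"mean",X.mean(0).round(4),"fit",r.x.round(4),np.percentile(d,[2,98]).round(4), "bbox mid",((X.max(0)+X.min(0))/2).round(4),np.ptp(X,axis=0).round(3))
E
```

```text
a 148 ztop 0.7699 mean [ 0.6154 -0.1199] fit [ 0.6061 -0.1568] [0.0382 0.0446] bbox mid [ 0.616  -0.1225] [0.053 0.018]
b 124 ztop 0.5135 mean [ 0.5762 -0.1973] fit [ 0.6015 -0.1744] [0.0374 0.0414] bbox mid [ 0.5847 -0.1846] [0.049 0.061]
c 328 ztop 0.2626 mean [ 0.6113 -0.1492] fit [ 0.5964 -0.196 ] [0.0429 0.0546] bbox mid [ 0.6145 -0.1527] [0.027 0.02 ]
```

```bash
python3 - <<'E'
from h import *
from scipy.optimize import least_squares
for n in "abc":
    c=dict(np.load(f"r_{n}.npz")); P=pts(c); hsv=cv2.cvtColor(c["img"],cv2.COLOR_RGB2HSV)
    m=cv2.inRange(hsv,(5,60,60),(22,255,255))>0
    near=(np.hypot(P[...,0]-.597,P[...,1]+.184)<.075)&(P[...,2]<.05)
    t=m&near; 
    if t.sum()<50: print(n,t.sum()); continue
    print(n,t.sum(),np.percentile(P[t][:,2],[5,25,50,75,95]).round(4))
    zt=np.percentile(P[t][:,2],75); t&=np.abs(P[...,2]-zt)<.003; X=P[t][:,:2]
    f=lambda p:np.maximum(0,np.hypot(*(X-p).T)-.055)+np.maximum(0,.032-np.hypot(*(X-p).T))
    r=least_squares(f,X.mean(0)); d=np.hypot(*(X-r.x).T)
    print(len(X),"mean",X.mean(0).round(4),"fit",r.x.round(4),np.percentile(d,[2,98]).round(4), "bbox mid",((X.max(0)+X.min(0))/2).round(4),np.ptp(X,axis=0).round(3))
E
```

```text
a 603 [-0.0026  0.0223  0.0278  0.03    0.0327]
322 mean [ 0.58   -0.1672] fit [ 0.5968 -0.1822] [0.0327 0.0544] bbox mid [ 0.5956 -0.1816] [0.105 0.105]
b 1844 [0.0025 0.0176 0.0283 0.0298 0.0314]
1111 mean [ 0.5975 -0.1877] fit [ 0.5992 -0.1856] [0.0322 0.0548] bbox mid [ 0.5999 -0.186 ] [0.111 0.109]
c 2483 [0.0106 0.029  0.0297 0.0302 0.0312]
2297 mean [ 0.5708 -0.1781] fit [ 0.5983 -0.1832] [0.0328 0.0545] bbox mid [ 0.5798 -0.1831] [0.072 0.109]
```

Three cameras put the ring at about (0.598, -0.184). I correct and lower to just above it.

```bash
python3 -m handwheel '[[-0.001,-0.004,0.004,0,0,0],[-0.001,-0.004,0.012,0,0,0],[0,-0.004,0.018,0,0,0],[0,0,0.018,0,0,0],[0,0,0.018,0,0,0],[0,0,0.018,0,0,0],[0,0,0.012,0,0,0],[0,0,0.006,0,0,0]]'
python3 -m handwheel '[[0,0,0.006,0,0,0],[0,0,0.006,0,0,0],[0,0,0.006,0,0,0],[0,0,0.003,0,0,0],[0,0,0.001,0,0,0],[0,0,0,0,0,0],[0,0,0,0,0,0],[0,0,0,0,0,0]]'
python3 - <<'E'
from h import *
b=cam("side"); c=cam("wrist"); o=monitor.get_obs(); print(o["ee_pos"],o["wrist_force"])
np.savez("r_b.npz",**b);np.savez("r_c.npz",**c)
im=np.hstack([cv2.resize(c["img"][100:400,80:480],(400,300)),cv2.resize(b["img"][150:360,190:470],(400,300),interpolation=2)]); save("w4.png",im)
p=lambda c,P:(lambda Q:(round(c["fx"]*Q[0]/Q[2]+c["cx"],1),round(c["fy"]*Q[1]/Q[2]+c["cy"],1),round(c["fx"]*.0425/Q[2],1)))(np.linalg.inv(c["W"])@np.r_[P,1])
e=o["ee_pos"]
for n,k in(("b",b),("c",c)): print(n,"ball exp",p(k,e+[0,0,-.0685]),"neckbase",p(k,e+[0,0,-.026]),"ring",p(k,[.5982,-.1838,.03]))
E
```

```text
time: 10.03
ee_pos: [0.5978, -0.1839, 0.1907]
tcp_rot: [-180.0, -0.1, 161.0]
wrist_force: [-0.1, 0.6, -1.6]
opening: 0.0302
time: 10.7
ee_pos: [0.5987, -0.1847, 0.1715]
tcp_rot: [180.0, 0.0, 160.9]
wrist_force: [-0.2, 0.3, -1.5]
opening: 0.0301
[ 0.59863963 -0.18473645  0.17133401] [-0.57670464 -0.40364812 -2.06629229]
b ball exp (np.float64(332.4), np.float64(267.2), np.float64(21.4)) neckbase (np.float64(333.9), np.float64(252.1), np.float64(22.0)) ring (np.float64(329.6), np.float64(290.9), np.float64(20.4))
c ball exp (np.float64(282.7), np.float64(216.5), np.float64(63.8)) neckbase (np.float64(282.8), np.float64(241.4), np.float64(77.0)) ring (np.float64(283.5), np.float64(188.2), np.float64(49.4))
```

View pics/w4.png

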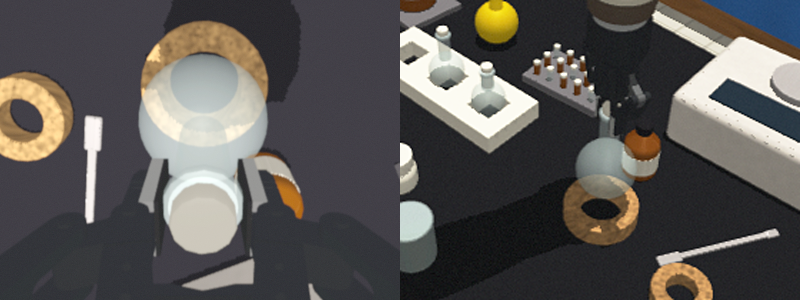

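Wrist crop: ball circle centred at about (203,117), where I expected (203,116.5). Side crop: ball at (605,167), ring below it at (600,209). The flask is upright and over the ring. Lowering, then feeling for contact.

```bash
python3 -m handwheel '[[0.0007,0.0008,0.003,0,0,0],[0,0,0.007,0,0,0],[0,0,0.008,0,0,0],[0,0,0.008,0,0,0],[0,0,0.006,0,0,0],[0,0,0.004,0,0,0],[0,0,0.002,0,0,0],[0,0,0,0,0,0]]'
python3 -m handwheel '[[0,0,0.001,0,0,0],[0,0,0.001,0,0,0],[0,0,0.001,0,0,0],[0,0,0,0,0,0],[0,0,0,0,0,0],[0,0,0,0,0,0],[0,0,0,0,0,0],[0,0,0,0,0,0]]'
```

```text
time: 11.47
ee_pos: [0.5979, -0.1836, 0.1323]
tcp_rot: [-180.0, -0.0, 160.9]
wrist_force: [-0.1, 0.7, -2.0]
opening: 0.0299
time: 12.13
ee_pos: [0.5981, -0.1837, 0.1301]
tcp_rot: [-180.0, 0.0, 160.9]
wrist_force: [-0.9, 0.4, -2.0]
opening: 0.0298
```

```bash
python3 -m handwheel '[[0,0,0.0005,0,0,0],[0,0,0.0005,0,0,0],[0,0,0.0005,0,0,0],[0,0,0.0005,0,0,0],[0,0,0,0,0,0],[0,0,0,0,0,0],[0,0,0,0,0,0],[0,0,0,0,0,0]]'
python3 -m handwheel '[[0,0,0.0005,0,0,0],[0,0,0.0005,0,0,0],[0,0,0,0,0,0],[0,0,0,0,0,0],[0,0,0,0,0,0],[0,0,0,0,0,0],[0,0,0,0,0,0],[0,0,0,0,0,0]]'
```

```text
time: 12.8
ee_pos: [0.5981, -0.1837, 0.128]
tcp_rot: [180.0, 0.0, 160.9]
wrist_force: [0.4, -0.4, -1.6]
opening: 0.0301
time: 13.47
ee_pos: [0.5981, -0.1837, 0.127]
tcp_rot: [180.0, 0.0, 160.9]
wrist_force: [-0.2, -0.5, -2.2]
opening: 0.0305
```

```bash
python3 -m handwheel '[[0,0,0.0005,0,0,0],[0,0,0.0005,0,0,0],[0,0,0,0,0,0],[0,0,0,0,0,0],[0,0,0,0,0,0],[0,0,0,0,0,0],[0,0,0,0,0,0],[0,0,0,0,0,0]]'
python3 -m handwheel '[[0,0,0.0005,0,0,0],[0,0,0.0005,0,0,0],[0,0,0,0,0,0],[0,0,0,0,0,0],[0,0,0,0,0,0],[0,0,0,0,0,0],[0,0,0,0,0,0],[0,0,0,0,0,0]]'
```

```text
time: 14.13
ee_pos: [0.5983, -0.1837, 0.1265]
tcp_rot: [180.0, 0.0, 160.9]
wrist_force: [-1.5, 1.1, 5.8]
opening: 0.0299
time: 14.8
ee_pos: [0.5985, -0.1837, 0.1264]
tcp_rot: [180.0, 0.1, 160.9]
wrist_force: [-2.4, 1.4, 9.2]
opening: 0.0304
```

Contact is at TCP z 0.1265 (predicted 0.126). I ease off the load and the small side force, then open a little.

```bash
python3 -m handwheel '[[0.0006,0.0001,-0.0006,0,0,0],[0,0,-0.0004,0,0,0],[0,0,0,0,0,0],[0,0,0,0,0,0],[0,0,0,0,0,0],[0,0,0,0,0,0],[0,0,0,0,0,0],[0,0,0,0,0,0]]'
```

```text
time: 15.47
ee_pos: [0.5977, -0.1834, 0.1263]
tcp_rot: [180.0, 0.0, 160.9]
wrist_force: [-1.1, 1.0, 6.5]
opening: 0.0303
```

```bash
python3 -m handwheel '[[0,0,0,0,0,0],[0,0,0,0,0,0],[0,0,0,0,0,0],[0,0,0,0,0,0],[0,0,0,0,0,0],[0,0,0,0,0,0],[0,0,0,0,0,0],[0,0,0,0,0,0]]' 0.1 20
python3 -m handwheel '[[0,0,0,0,0,0],[0,0,0,0,0,0],[0,0,0,0,0,0],[0,0,0,0,0,0],[0,0,0,0,0,0],[0,0,0,0,0,0],[0,0,0,0,0,0],[0,0,0,0,0,0]]' 0.7
python3 - <<'E'
from h import *
b=cam("side"); c=cam("wrist"); print(monitor.get_obs()["wrist_force"])
im=np.hstack([cv2.resize(c["img"][100:400,80:480],(400,300)),cv2.resize(b["img"][150:360,190:470],(400,300),interpolation=2)]); save("w5.png",im)
E
```

```text
time: 16.13
ee_pos: [0.5976, -0.1834, 0.1259]
tcp_rot: [-180.0, -0.0, 160.9]
wrist_force: [-0.8, 1.2, 0.4]
opening: 0.0467
time: 16.8
ee_pos: [0.5976, -0.1834, 0.126]
tcp_rot: [-180.0, 0.0, 160.9]
wrist_force: [0.0, -0.0, 0.1]
opening: 0.0726
[-0.41546878  0.13913789  0.10290774]
```

View pics/w5.png

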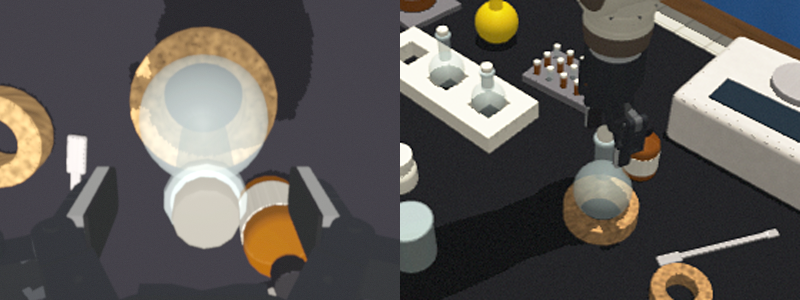

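Wrist crop: flask seated, stopper at (205,212), both pads clear of the neck. Side crop: ball in the ring at (601,190). Retreating straight up.

```bash
python3 -m handwheel '[[0,0,-0.003,0,0,0],[0,0,-0.008,0,0,0],[0,0,-0.012,0,0,0],[0,0,-0.015,0,0,0],[0,0,-0.015,0,0,0],[0,0,-0.015,0,0,0],[0,0,-0.015,0,0,0],[0,0,-0.015,0,0,0]]'
python3 -m handwheel '[[0,0,-0.015,0,0,0],[0.03,0,-0.005,0,0,0],[0.03,0,0,0,0,0],[0.03,0,0,0,0,0],[0.03,0,0,0,0,0],[0.03,0,0,0,0,0],[0.01,0,0,0,0,0],[0,0,0,0,0,0]]'
python3 - <<'E'
from h import *
b=cam("side"); a=cam("top"); c=cam("wrist"); print(monitor.get_obs()["ee_pos"],monitor.get_obs()["wrist_force"])
im=np.hstack([cv2.resize(a["img"][160:280,160:440],(400,171),interpolation=2)[:, :],cv2.resize(b["img"][150:360,150:430],(400,300),interpolation=2)[60:231]])
save("e.png",np.vstack([im,np.hstack([cv2.resize(c["img"],(400,300)),cv2.resize(b["img"][230:320,270:390],(400,300),interpolation=2)])]))
p=lambda c,P:(lambda Q:(round(c["fx"]*Q[0]/Q[2]+c["cx"],1),round(c["fy"]*Q[1]/Q[2]+c["cy"],1)))(np.linalg.inv(c["W"])@np.r_[P,1])
for n,k in(("top",a),("side",b),("wrist",c)): print(n,[(z,p(k,[.5982,-.1838,z])) for z in(.0575,.175)])
P=pts(b)
for n,k in(("side",b),("wrist",c)):
    P=pts(k); g=k["img"].min(-1); m=(np.hypot(P[...,0]-.598,P[...,1]+.184)<.04)&(P[...,2]>.168)&(P[...,2]<.2)&(g>150)
    print(n,m.sum(),P[m].mean(0) if m.any() else "",np.percentile(P[m][:,2],95) if m.any() else "")
E
```

```text
time: 17.57
ee_pos: [0.5976, -0.1834, 0.2263]
tcp_rot: [180.0, 0.1, 160.9]
wrist_force: [-1.2, 0.2, -0.3]
opening: 0.0726
time: 18.23
ee_pos: [0.4451, -0.1307, 0.2463]
tcp_rot: [180.0, 0.2, 160.9]
wrist_force: [0.1, -0.3, -0.1]
opening: 0.0726
[ 0.4473113  -0.13143163  0.2445155 ] [-0.04762064  0.70171697 -0.10349845]
top [(0.0575, (np.float64(361.2), np.float64(210.0))), (0.175, (np.float64(369.1), np.float64(204.6)))]
side [(0.0575, (np.float64(330.5), np.float64(282.2))), (0.175, (np.float64(334.4), np.float64(240.9)))]
wrist [(0.0575, (np.float64(282.0), np.float64(316.9))), (0.175, (np.float64(282.0), np.float64(403.6)))]
side 100 [ 0.59595928 -0.18493289  0.17410191] 0.1760255128763258
wrist 11 [ 0.58511823 -0.17857351  0.17375048] 0.1749659606452802
```

View pics/e.png

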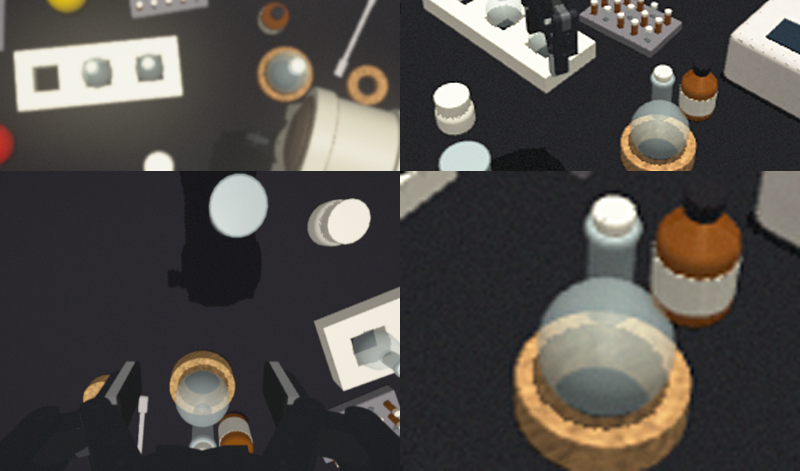

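The top tile shows the flask centred in the ring at (286,73) and the two small flasks still in the rack. The side tile shows it upright. The stopper top is at z ≈ 0.175, exactly the seated height of 15 + 160 mm. Handing in.

```bash
python3 -c "
from workcell import order; print(order.job_done())"
```

```text
the job is handed in; nothing more can be done
None
```

I lifted the large flask from the rack by its neck, carried it over the small flasks and set it upright in the larger cork ring. I lowered it until it rested on the cork (contact at TCP z 0.1265 m, predicted 0.126), then eased off, opened the gripper and backed away. The job was handed in after about 18 s of robot time.

**Last checks, all passed:**
- **Height:** the stopper top reads about 175 mm, which is the exact seated height.
- **Position:** the stopper's axis is within about 3 mm of the ring centre in the side view, and it looks upright.
- **Surroundings:** both small flasks are still standing in the rack, and the wrist force was near zero after release.

**Disagreements:**
- **Grip opening:** it read 30–31 mm on the 27 mm neck. I regripped 6 mm lower in case the pads were on the lip, but the reading was unchanged. The grip held without slipping.
- **Wrist camera:** its last stopper reading was about 14 mm off the ring centre. It came from only 11 pixels at the image edge, so I disregarded it.

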